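# Close the open bay of the mixing console with the blank panel

### The job

One of the three middle bays of the mixing console is open. Pick up the loose blank panel by its handle, tuck its far edge under the hinged trim strip at the back of the open bay without lifting the strip, and lower the near end so that the panel lies flat on both rails. Finish still gripping it and pressing it down onto the rails firmly (about 10 N), ready for someone to drive the screws; leave the tape, the screwdriver and the spray can alone.

Things in the scene. Friction and masses are not known exactly. Their poses are not given: they have to be found in the camera images.
- console: Mixing console in a shallow black road-case tray; fixed, placed differently each time. Origin at table level under the middle of its middle bay; x to its back (away from the robot), y to its left. Five bays along y, 70 mm apart (y = -140 to 140). The outer two always hold a channel strip; of the middle three two hold strip_a and strip_b, one is open. Wooden cheeks, 112 mm high, at y = +-197.
- front_rail: Aluminium ledge 28 x 366 mm for the near ends of strips and panel; origin mid-top (console x = -92 mm, 100 mm above the table). Just in front of it (console x -106 and nearer) is the arm rest, 5 mm higher: the panel's near end drops behind this step. Between this step and the rear one the panel has 11 mm of play along x; between the neighbouring strips 4 mm each side.
- rear_rail: Aluminium ledge 36 x 366 mm for the far ends, partly under the trim; origin mid-top (console x = 87 mm, 100 mm above the table). At its back, console x = 105 mm, a step 5 mm high stops the panel's far edge.
- trim (a joint): Hinge of the trim strip, rad: 0 = lying level, grows as it is lifted. A loose aluminium strip, 354 mm along y, 3 mm thick, hinged at its back (console x = 141 mm), held down only by its 0.16 kg. Level, its underside is 9 mm above the rails and laps over the far ends of all bays from x = 86 mm backwards; a narrow turned-up lip runs on from there to x = 80 mm.
- trim_edge (a point): Middle of the front edge of the trim's turned-up lip (console x = 80 mm, 114 mm above the table when the trim lies level).
- strip_a: Channel strip filling one of the middle bays, faceplate 66 mm (y) x 200 mm (x) x 4 mm with knobs and faders standing up to 14 mm above it; origin at the centre of its underside, axes as the console's. Fixed.
- strip_b: Another such channel strip, filling another middle bay; origin at the centre of its underside. Fixed.
- panel: Blank panel: dark grey plate 200 mm (x) x 66 mm (y) x 4 mm, about 0.18 kg, lying handle up on the table left of the console. Origin at the centre of its underside; x points to the edge that goes under the trim (two screw holes with bare rims mark the other end). Aluminium bow handle on top along x: bar 90 long, 10 wide, 28 to 38 mm above the underside, posts at x = +-40.
- panel_handle (a point): Middle of the panel's handle bar, 33 mm above the panel's underside, at the middle of the panel; axes as the panel's.
- panel_rear (a point): Middle of the panel's far edge (x = +100 mm), at the underside.
- panel_front (a point): Middle of the panel's near edge (x = -100 mm, the end with the screw holes), at the underside.
- tape: Black roll of tape lying flat, 104 mm across, 48 mm high; bystander.
- screwdriver: Screwdriver 200 mm long lying on the table beyond the panel; bystander.
- spray: Spray can 52 mm across, 160 mm high, standing to the left; bystander.
Things that resemble listed ones, but are neither listed nor needed, are in the scene too. What is shaped like the panel but purple is not meant.

How it is judged:
On the way:
1. the panel's far edge is under the trim strip, at least 5 mm in (x of panel_rear in the frame of console above 0.091 m and z of panel_rear in the frame of console between 0.096 and 0.108 m), for 0.1 s.
At the end, for the whole second after the job is handed in: The panel lies still in the open bay, far edge at least 5 mm under the trim, both ends within 2.5 mm of the rails, level within 0.03 rad; the trim is down (under 0.03 rad); the gripper still holds the panel and presses it down: over 1.5 N on the front rail and over 3 N on at least one rail (x of panel_rear in the frame of console above 0.091 m and z of each of panel_rear, panel_front in the frame of console below 0.1025 m and z of panel_front in the frame of console above 0.096 m and angle between panel's own z axis and vertical below 0.03 rad and angle between the x axis of panel and the x axis of console, either way round below 0.09 rad and horizontal distance between panel_handle and strip_a above 0.06 m and horizontal distance between panel_handle and strip_b above 0.06 m and contact force between panel and the fingers above 3 N and value of joint trim below 0.03 rad and linear speed of panel below 0.02 m/s and contact force between panel and front_rail above 1.5 N and (contact force between panel and front_rail above 3 N or contact force between panel and rear_rail above 3 N)); the arm keeps its last pose, push and grip.
It fails at once if the trim strip is lifted (its edge raised by more than about 5 mm) (value of joint trim above 0.09 rad).
It fails at once if a bystander is disturbed by more than 20 mm (distance of any of tape, screwdriver, spray from where it was at the start of the episode above 0.02 m).
It also fails if it takes over 42 s, if anything falls off the work surface, if the arm or the gripper's body presses on something with over 40 N, if the wrist force passes 120 N, or if a joint passes its speed limit or range.

### The arm

A 6-joint arm with a two-finger parallel gripper is mounted at the origin on the work surface. World frame = base frame: x ahead of the robot, y to its left, z up, the work surface at z = 0. Lengths are in m, angles in rad, forces in N, time in s.
With the tool pointing down it reaches from about 0.25 to 0.85 m from the base axis. Payload 12.5 kg.
Tool frame: the origin (TCP) lies at the very end of the fingers, on their centre line; the grasp point (between the pads) lies robot.grasp_offset behind it (robot.grasp_offset is the distance from the TCP to the grasp point, in m); z points along the fingers, y is the direction in which the jaws open and shut (so a half turn about z gives the same grasp; the last joint's range is limited). The gripper opens to 93 mm and grips with 3 to 60 N. Pads are 15 mm wide; open, the fingers measure 128 mm over their backs; the gripper's body (75 mm by 188 mm) begins 65 mm behind the grasp point.
Start: joints at [1.21, 0.351, 1.652, -0, 1.139, -0.085], TCP at [0.15, 0.529, 0.219] pointing down, gripper open.
Joint ranges: [-2.75, 2.75], [-0.79, 2.1], [0.01, 2.65], [-1.57, 4.71], [0.07, 3.14], [-2.87, 2.87]. Speed limits (rad/s): [2.22, 2.22, 2.79, 3.14, 3.14, 3.14].

### API

Orientations are given as a unit quaternion [w, x, y, z].
In Python, from rig import robot gives the robot as it stands.
- The arm moves only by the shell command python3 -m inch 'ROWS' [FORCE]. ROWS is JSON, one flat list of numbers, 7 for each row, row after row: the shift along the tool's x, y, z in mm, then the turn, a rotation vector about the tool's x, y, z in degrees, then the gripper's target within -1 to 1 (shut at 1, half-way at 0, fully open at -1). A call has 1 to 8 rows; each row is the pose to reach, as a shift and turn from the pose measured when the call began, along the tool's axes at that moment; what a row does not reach only later rows make up. A row lasts 1/10 s, in which the tool goes at most 50 mm and 8.59 degrees, less where a joint would pass 70% of its speed; a pose out of reach is approached as far as the arm can. A call with a gripper value outside its range is refused whole. The fingers move at their own pace and stop on an object; FORCE is the grip in N (left out, the last holds). Time passes only in rows, so rows that repeat a pose let the fingers close. It gives the time, the measured TCP pose, the force and the opening at its end, in the units of the state.
- robot.get_obs(): the state, without advancing time (a new reading comes with each control period).
- robot.snapshot(name): name is "scene" or "top" or "wrist"; returns a dict with "image" (384x512x3 uint8, blue, green, red), "depth" (384x512 float32, m along the optical axis (not along the pixel's ray), 0 where there is no reading), "fx", "fy", "cx", "cy" (pixels), "rvec" (rotation vector, rad) and "tvec" (3), from world to camera coordinates, as OpenCV has them. Camera axes: x right, y down, z forward; pixel columns grow to the right and rows downward; lengths in m; the calibration is good to about 2 mm. A picture is of the moment at which its call begins.
- robot.close_job(): hands the job in, once; it reports no verdict.
Trained networks look in the newest picture that a camera, given by its name, has taken for a name from the list of things; names that differ only in an ending like _2 or _b are one class to them, and where a whole thing is asked for, a point or a joint stands for the part that bears it (a point fixed in the world has none). Each returns a list of dicts, best first, with "conf" (0 to 1); they miss things now and then, are a little off and sometimes report something else, mostly with a low value. They report only what shows in the picture. A call takes as long as a camera call. They do not tell look-alikes from the thing itself.
- robot.outline_of(camera, target): "mask" (384x512 bool, what is visible of it) and "bbox" ([left, top, right, bottom] in pixels, round what is visible of it).
- robot.spot_point(camera, target): "at" ([column, row] in pixels: a listed point, or the origin of a listed thing).
The state is a dict: "clock": time; "q": joint angles; "dq": joint speeds; "joint_efforts": joint torques, N m; "tool_pos": TCP position; "orientation": TCP orientation; "wrist_force": force on the tool from outside, world axes, zero at the start; "moment": the same for the moment, N m; "width": opening from 0.0 (shut) to 1.0 (fully open).
Only numpy, scipy, OpenCV 4.12 (cv2) and the standard library are available. Lean on these libraries where they do the work, as an engineer would, in place of code of your own. Each camera call takes 0.05 s, during which the arm holds its last target. There are 200 camera calls.

## Working session

There is one attempt and no reset: what is moved stays moved. The work goes in short steps, Python scripts to look and compute and a shell command to move; the robot and the scene stay as the last step left them, time stands still between calls to the robot, and variables do not carry over. Pictures are saved under pics/ and viewed, about 8 in all and at most 12, crops included, and the job is handed in when it is done.

```bash
mkdir -p pics; ls
cat > h.py <<'E'
import numpy as np, cv2
from rig import robot
def snap(n):
    s=robot.snapshot(n); s['R']=cv2.Rodrigues(np.array(s['rvec'],float))[0]; s['t']=np.array(s['tvec'],float).ravel(); return s
def world(s,uv,d):  # pixels + depth -> world
    uv=np.atleast_2d(uv); d=np.atleast_1d(d)
    c=np.c_[(uv[:,0]-s['cx'])/s['fx']*d,(uv[:,1]-s['cy'])/s['fy']*d,d]
    return (c-s['t'])@s['R']
def at_z(s,uv,z):
    o=-s['R'].T@s['t']; r=world(s,uv,1.0)[0]-o
    return o+r*(z-o[2])/r[2]
def proj(s,p):
    c=np.atleast_2d(p)@s['R'].T+s['t']; return np.c_[c[:,0]/c[:,2]*s['fx']+s['cx'],c[:,1]/c[:,2]*s['fy']+s['cy']]
E
python3 - <<'E'
from h import *
print(robot.grasp_offset, robot.get_obs())
ims=[]
for n in("scene","top"):
    s=snap(n); cv2.imwrite(f'pics/{n}0.png',s['image']); ims.append(s['image'])
    print(n,-s['R'].T@s['t'],s['fx'])
    for t in("panel","panel_handle","panel_rear","panel_front","console","front_rail","rear_rail","trim_edge","strip_a","tape","screwdriver","spray"):
        for r in robot.spot_point(n,t)[:3]: 
            u=np.array(r['at']);i=np.clip(u.astype(int),0,[511,383]); d=s['depth'][i[1],i[0]]
            print(n,t,round(r['conf'],2),u.round(1),world(s,u,d)[0].round(4))
E
```

```text
pics
0.0188 {'clock': 0.0, 'q': array([ 1.21041338e+00,  3.51205443e-01,  1.65237568e+00, -2.30294628e-06,
        1.13908752e+00, -8.45472243e-02]), 'dq': array([-5.91575636e-04,  7.55613278e-04, -1.27191699e-03,  1.24303796e-06,
       -1.65215731e-03,  1.32031919e-03]), 'joint_efforts': array([ 5.80575252e-04, -4.97311735e+01, -2.85259563e+01,  7.00373878e-02,
        2.54192145e-02, -1.31465977e-04]), 'tool_pos': array([0.14962906, 0.5289261 , 0.21813669]), 'orientation': array([-1.17680768e-04,  1.37480548e-01,  9.90504321e-01, -5.24968704e-04]), 'wrist_force': array([0.7247819 , 0.42732214, 0.16855195]), 'moment': array([0.02860567, 0.04992564, 0.00452914]), 'width': 1.002245641488488}
scene [1.45414086 0.16547905 1.20065353] 485.02123753426895
scene panel 0.89 [302.6 223.2] [0.478  0.2976 0.0068]
scene panel 0.64 [302.  159.1] [0.1798 0.3171 0.0055]
scene panel 0.45 [370.1 245.9] [0.5864 0.4913 0.0259]
scene panel_handle 0.97 [303.5 154.2] [0.1923 0.3198 0.0407]
scene panel_handle 0.85 [301.4 214.7] [0.4684 0.2929 0.0373]
scene panel_rear 0.7 [299.9 212.5] [0.4328 0.2921 0.006
[... 1236 characters left out ...]
-0.0893  0.1014]
top panel_front 0.72 [199.6 224.5] [0.3722 0.3282 0.0028]
top panel_front 0.41 [356.6 124. ] [ 0.6668 -0.172   0.1062]
top console 0.59 [137.7 227.4] [ 0.3674  0.5296 -0.0025]
top rear_rail 0.46 [353.4 123.9] [ 0.6678 -0.1624  0.1049]
top trim_edge 0.8 [355.3 122. ] [ 0.6693 -0.1646  0.1179]
top trim_edge 0.18 [197.7 226.2] [ 0.3671  0.3351 -0.0021]
top strip_a 0.79 [352.6 151. ] [ 0.5813 -0.1543  0.1049]
top strip_a 0.71 [332.2 141.7] [ 0.6124 -0.0935  0.1033]
top tape 0.82 [137.7 226. ] [0.3069 0.1691 1.163 ]
top tape 0.64 [207.1 116.6] [ 0.7399  0.3039 -0.0041]
top screwdriver 0.61 [207.3 116. ] [ 0.742   0.3032 -0.0038]
top spray 0.83 [144.7 170.4] [0.537  0.4855 0.0862]
```

Run:
```python
import cv2
a=cv2.imread('pics/top0.png'); cv2.imwrite('pics/top0b.png',cv2.resize(a[60:360,100:460],(720,600),interpolation=cv2.INTER_CUBIC))
```

```text
(no output)
```

View pics/top0b.png

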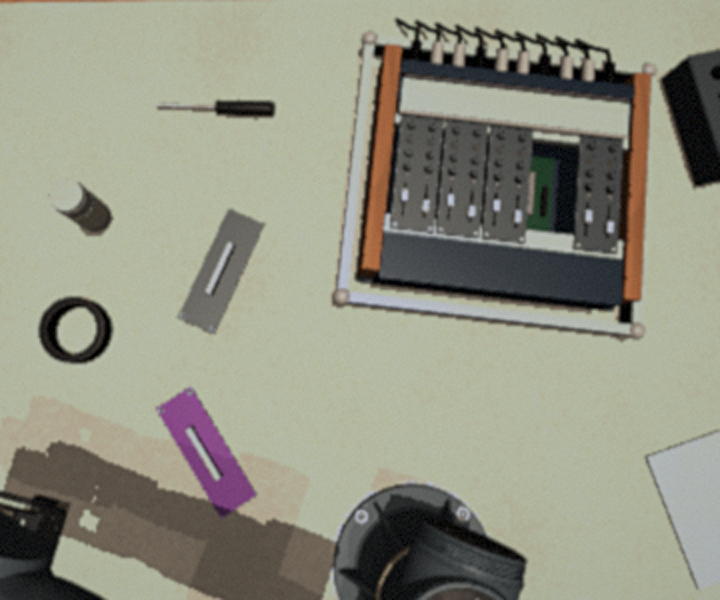

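View pics/scene0.png

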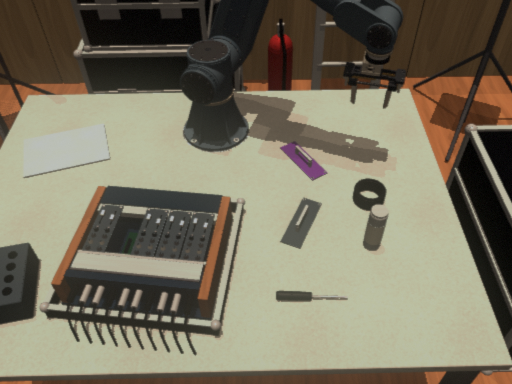

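Top view (crop px = 2×(col−100, row−60)): the grey panel is at image (210,195), with its screw-hole end near the robot. The open bay is between the third and outer-right strips, at image (377,153), i.e. console y = −70.
Candidates for the panel: the grey plate with handle at (210,195), the purple look-alike at (203,285), and the strips at (331,142) and (352,150), which are fixed in the console. I choose the grey one and will measure it and the console next.

Run:
```python
from h import *
for n in("top","scene"):
    s=snap(n)
    vv,uu=np.mgrid[0:384,0:512]; W=world(s,np.c_[uu.ravel(),vv.ravel()],s['depth'].ravel()).reshape(384,512,3)
    for o in robot.outline_of(n,"panel")[:3]:
        m=o['mask']; P=W[m]; hs=s['image'][m].mean(0)
        r=cv2.minAreaRect(np.argwhere(m)[:,::-1].astype(np.float32)); b=cv2.boxPoints(r)
        q=np.array([at_z(s,c,0.004) for c in b])[:,:2]
        print(n,round(o['conf'],2),o['bbox'],hs.round(),'corners',q.round(4).tolist(),'mid',q.mean(0).round(4))
        h=P[(P[:,2]>.03)&(P[:,2]<.05)]
        if len(h)>5:
            hr=cv2.minAreaRect(h[:,:2].astype(np.float32)); e=cv2.boxPoints(hr); l=[e[1]-e[0],e[2]-e[1]]; k=max(l,key=np.linalg.norm)
            print('  handle',len(h),h[:,2].mean().round(4),np.array(hr[0]).round(4),np.array(hr[1]).round(4),'yaw',np.degrees(np.arctan2(k[1],k[0])).round(2))
    # cheeks: wood colour & z ~0.112
    I=cv2.cvtColor(s['image'],cv2.COLOR_BGR2HSV)
    w=(I[...,0]<18)&(I[...,1]>110)&(W[...,2]>.085)&(W[...,2]<.13)&(W[...,1]<.1)&(W[...,0]>.3)
    c,lab,st,ce=cv2.connectedComponentsWithStats(w.astype(np.uint8))
    for i in range(1,c):
        if st[i,4]<100: continue
        P=W[lab==i]; P=P[(P[:,2]>.106)]; r=cv2.minAreaRect(P[:,:2].astype(np.float32)); f=cv2.fitLine(P[:,:2].astype(np.float32),cv2.DIST_HUBER,0,.01,.01).ravel()
        print('  cheek',st[i,4],np.median(P[:,2]).round(4),np.array(r[0]).round(4),np.array(r[1]).round(3),'yaw',np.degrees(np.arctan2(f[1],f[0])).round(2))
```

```text
top 0.93 [188.1, 169.4, 231.8, 226.1] [108. 115. 116.] corners [[0.3899, 0.3671], [0.5768, 0.285], [0.5453, 0.2185], [0.3598, 0.302]] mid [0.468  0.2931]
  handle 96 0.0375 [0.4685 0.2935] [0.0113 0.0887] yaw -24.01
top 0.62 [179.9, 254.0, 228.2, 321.1] [129.  80. 130.] corners [[0.25, 0.4001], [0.2844, 0.34], [0.1106, 0.2353], [0.0779, 0.2947]] mid [0.1807 0.3175]
  handle 110 0.0374 [0.1809 0.3185] [0.0895 0.0108] yaw 31.74
  cheek 1044 0.1123 [0.6274 0.0341] [0.028 0.357] yaw -8.03
  cheek 1107 0.1127 [ 0.5739 -0.3526] [0.028 0.356] yaw -7.98
scene 0.86 [282.9, 200.9, 315.8, 244.0] [84. 93. 92.] corners [[0.5439, 0.2236], [0.3566, 0.302], [0.398, 0.362], [0.5792, 0.2803]] mid [0.4694 0.292 ]
  handle 83 0.0375 [0.4699 0.2946] [0.0109 0.0902] yaw -25.74
scene 0.86 [284.0, 141.4, 324.4, 180.9] [110.  77. 116.] corners [[0.1181, 0.243], [0.0565, 0.29], [0.2479, 0.3957], [0.3011, 0.3496]] mid [0.1809 0.3196]
  handle 72 0.0375 [0.1841 0.3215] [0.0909 0.0136] yaw 28.06
scene 0.46 [72.8, 252.5, 205.0, 280.8] [153. 174. 179.] corners [[0.6277, -0.3951], [0.5614, -0.4063], [0.616, -0.0112], [0.6792, -0.0119]] mid [ 0.6211 -0.2061]
  cheek 879 0.1128 [ 0.5763 -0.3525] [0.029 0.36 ] yaw -7.96
  cheek 1009 0.1128 [0.6308 0.0351] [0.029 0.359] yaw -7.87
```

```bash
cat >> h.py <<'E'
from scipy.spatial.transform import Rotation as Ro
def tool():
    o=robot.get_obs(); q=o['orientation']; return np.array(o['tool_pos']),Ro.from_quat([q[1],q[2],q[3],q[0]]),o
def Rt(yaw,pitch=0): # tool down, y along object's y; pitch>0 (deg): object's far end (x) down
    Ob=Ro.from_euler('ZY',[yaw,pitch],degrees=True)
    return Ob*Ro.from_matrix(np.array([[-1,0,0],[0,1,0],[0,0,-1]]).T)
def go(pos,R):
    p,r,o=tool(); d=r.inv().apply(np.array(pos)-p)*1000; v=(r.inv()*R).as_rotvec(degrees=True)
    print('t',round(o['clock'],2),'shift',d.round(1),'rot',v.round(2),'rows>=',max(np.linalg.norm(d)/50,np.linalg.norm(v)/8.59).round(1))
E
python3 - <<'E'
from h import *
s=snap("wrist"); p,r,o=tool()
print('cam-TCP in tool frame',r.inv().apply(-s['R'].T@s['t']-p).round(4),'cam axes in tool',r.inv().apply(s['R']).round(2).tolist(),s['fx'])
go([0.50,-0.17,0.36],Rt(-8))
E
```

```text
cam-TCP in tool frame [ 0.0833  0.0004 -0.1652] cam axes in tool [[-0.0, 1.0, 0.0], [-0.96, -0.0, -0.3], [-0.3, -0.0, 0.96]] 336.0086993613166
t 1.55 shift [-527.4 -577.4 -141.4] rot [-0.  -0.  -7.8] rows>= 15.9
```

```bash
python3 -m inch '[-250,-260,-100,0,0,-4,-1,-250,-260,-100,0,0,-4,-1,-250,-260,-100,0,0,-4,-1,-250,-260,-100,0,0,-4,-1,-250,-260,-100,0,0,-4,-1,-250,-260,-100,0,0,-4,-1,-250,-260,-100,0,0,-4,-1,-250,-260,-100,0,0,-4,-1]' 40; python3 -c "
from h import *
go([0.52,-0.17,0.36],Rt(-8))"
```

```text
clock: 2.35
tool_pos: [0.3206, 0.2085, 0.3199]
orientation: [0.001, 0.104, 0.995, 0.0]
wrist_force: [0.3, 1.0, -0.5]
width: 1.002
t 2.35 shift [-273.3 -329.2  -39.9] rot [ 0.05  0.11 -3.91] rows>= 8.6
```

```bash
python3 -m inch '[-273,-329,-40,0,0,-3.9,-1,-273,-329,-40,0,0,-3.9,-1,-273,-329,-40,0,0,-3.9,-1,-273,-329,-40,0,0,-3.9,-1,-273,-329,-40,0,0,-3.9,-1,-273,-329,-40,0,0,-3.9,-1,-273,-329,-40,0,0,-3.9,-1,-273,-329,-40,0,0,-3.9,-1]'; python3 -m inch '[-28,-28,-5,0,0,0,-1,-28,-28,-5,0,0,0,-1,-28,-28,-5,0,0,0,-1]'
python3 - <<'E'
from h import *
import pickle
s=snap("wrist"); pickle.dump(s,open('wc.pkl','wb')); cv2.imwrite('pics/wc.png',cv2.resize(s['image'],(800,600)))
p,r,o=tool(); print(p,o['clock'])
for t in("trim_edge","front_rail","rear_rail","strip_a","console"):
    for q in robot.spot_point("wrist",t)[:3]:
        u=np.array(q['at']); i=u.astype(int); print(t,round(q['conf'],2),u.round(1),world(s,u,s['depth'][i[1],i[0]])[0].round(4))
E
```

```text
clock: 3.15
tool_pos: [0.5054, -0.1436, 0.3573]
orientation: [0.001, 0.07, 0.998, 0.0]
wrist_force: [0.9, 0.7, 0.5]
width: 0.998
clock: 3.45
tool_pos: [0.5291, -0.1755, 0.3618]
orientation: [0.001, 0.071, 0.998, 0.001]
wrist_force: [0.3, 0.6, 0.5]
width: 0.999
[ 0.52884243 -0.17474183  0.36207569] 3.5
trim_edge 0.93 [278.2 258.2] [ 0.6683 -0.1694  0.1142]
front_rail 0.65 [283.4 132.4] [ 0.5015 -0.1411  0.103 ]
strip_a 0.9 [333.1 195.3] [ 0.5926 -0.086   0.1033]
strip_a 0.66 [281.3 199.3] [ 0.5883 -0.1545  0.1036]
```

View pics/wc.png

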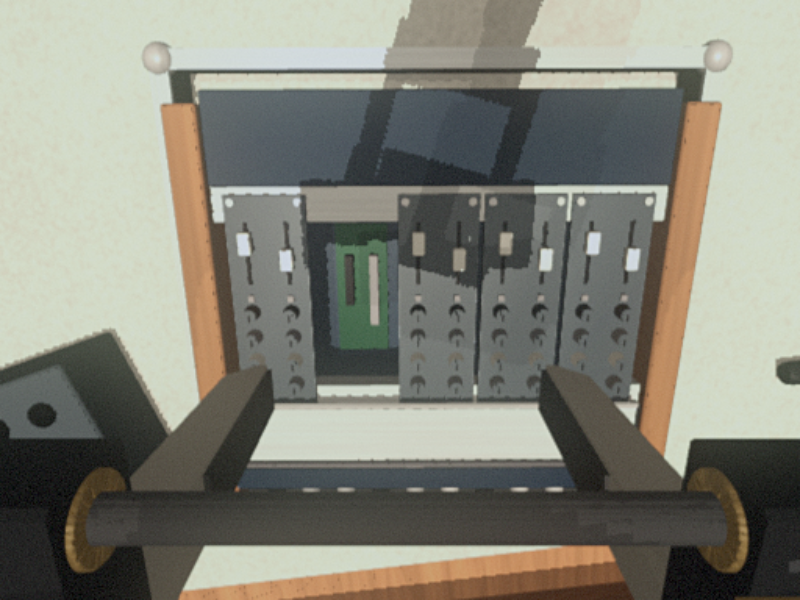

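Run:
```python
from h import *
import pickle
s=pickle.load(open('wc.pkl','rb'))
vv,uu=np.mgrid[0:384,0:512]; W=world(s,np.c_[uu.ravel(),vv.ravel()],s['depth'].ravel()).reshape(384,512,3)
y=np.radians(-7.95); c=np.array([np.cos(y),np.sin(y)]); n=np.array([-c[1],c[0]]); O=np.array([.590,-.154])
L=np.stack([(W[...,:2]-O)@c,(W[...,:2]-O)@n,W[...,2]],-1)*1000
L[s['depth']==0]=np.nan
def rng(a,lo,hi): return (a>lo)&(a<hi)
X,Y,Z=L[...,0],L[...,1],L[...,2]
for lo in range(-130,110,15): pass
# heights
print('armrest z',np.nanmedian(Z[rng(X,-160,-115)&rng(Y,-120,120)]),'frail',np.nanmedian(Z[rng(X,-100,-85)&rng(Y,-95,-45)]),'trim',np.nanmedian(Z[rng(X,95,130)&rng(Y,-60,60)]))
def edge(A,B,b0,b1,lo,hi,zth,sgn,step=3):  # first transition of Z through zth in coordinate A within [lo,hi] for slices of B
    out=[]
    for b in np.arange(b0,b1,step):
        m=rng(B,b,b+step)&rng(A,lo,hi)
        hi_=A[m&(Z>zth)]; lo_=A[m&(Z<zth)]
        if len(hi_)<2 or len(lo_)<2: continue
        out.append([b+step/2,(hi_.max()+lo_.min())/2 if sgn<0 else (hi_.min()+lo_.max())/2])
    out=np.array(out); 
    if len(out)<4: return None
    k=np.polyfit(out[:,0],out[:,1],1); return len(out),np.median(out[:,1]).round(2),'slope deg',np.degrees(np.arctan(k[0])).round(2),'sd',np.std(out[:,1]).round(2)
print('front rail inner (true -78)',edge(X,Y,-95,-45,-95,-50,90,-1))
print('rear rail inner (true 69)',edge(X,Y,-95,-45,55,79,96,+1))
print('bay right side (-107)',edge(Y,X,-70,40,-125,-90,95,-1))
print('bay left side (-33)',edge(Y,X,-70,40,-50,-15,95,+1))
print('trim edge (80)',edge(X,Y,-60,60,66,95,109.5,+1))
print('armrest edge(-106)',edge(X,Y,-95,-45,-125,-95,102.5,-1))
w=Z>108
for nm,lo,hi in(('cheekR',-225,-170),('cheekL',170,225)):
    m=w&rng(Y,lo,hi)&rng(X,-120,60)&rng(Z,108,117); print(nm,np.nanpercentile(Y[m],[2,50,98]).round(1))
```

```text
armrest z 104.00402605779288 frail 461.45834938198465 trim 110.70748743784281
front rail inner (true -78) (17, np.float64(-72.93), 'slope deg', np.float64(-12.6), 'sd', np.float64(4.99))
rear rail inner (true 69) (17, np.float64(73.11), 'slope deg', np.float64(0.34), 'sd', np.float64(0.19))
bay right side (-107) (36, np.float64(-117.47), 'slope deg', np.float64(-0.82), 'sd', np.float64(1.72))
bay left side (-33) (36, np.float64(-36.86), 'slope deg', np.float64(-0.48), 'sd', np.float64(0.26))
trim edge (80) (40, np.float64(85.58), 'slope deg', np.float64(-1.65), 'sd', np.float64(3.14))
armrest edge(-106) (17, np.float64(-111.49), 'slope deg', np.float64(-4.6), 'sd', np.float64(3.44))
cheekR [-211.8 -198.8 -186.5]
cheekL [179.8 191.9 205. ]
```

```bash
cat > fit.py <<'E'
from h import *
from scipy.optimize import least_squares
from scipy.ndimage import map_coordinates, gaussian_filter
def c2w(p,x): # p console mm (x,y,z)-> world m ; x=[ox,oy,yaw deg]
    p=np.atleast_2d(p)/1000; y=np.radians(x[2]); c,s=np.cos(y),np.sin(y)
    return np.c_[x[0]+c*p[:,0]-s*p[:,1], x[1]+s*p[:,0]+c*p[:,1], p[:,2]]
# name: (p0,p1,normal in console, sign of brightness jump along normal or 0)
F={'armrest':([-106,-95,105],[-106,-45,105],[1,0,0],1),
   'railin':([-78,-95,100],[-78,-48,100],[1,0,0],-1),
   'rrail':([69,-98,100],[69,-42,100],[1,0,0],1),
   'trim':([80,-60,114],[80,60,114],[1,0,0],1),
   'bayR':([-70,-107,104],[40,-107,104],[0,1,0],-1),
   'bayL':([-70,-33,104],[40,-33,104],[0,1,0],0),
   'cheekR':([-110,-183,112],[60,-183,112],[0,1,0],-1),
   'cheekL':([-110,183,112],[60,183,112],[0,1,0],1)}
def fit(s,x0,use,w=8,its=4):
    g=gaussian_filter(cv2.cvtColor(s['image'],cv2.COLOR_BGR2GRAY).astype(float),.7); x=np.array(x0,float)
    for it in range(its):
        rows=[]
        for k in use:
            a,b,n,sg=F[k]; T=np.linspace(0,1,40)[:,None]; P=np.array(a)*(1-T)+np.array(b)*T
            u=proj(s,c2w(P,x)); v=proj(s,c2w(P+np.array(n),x))-u; px=np.linalg.norm(v,axis=1,keepdims=True); v/=px
            o=np.arange(-w,w+.01,.25); S=u[:,None]+v[:,None]*o[None,:,None]
            pr=map_coordinates(g,[S[...,1],S[...,0]],order=1,mode='nearest'); d=np.gradient(pr,axis=1)
            d=d*sg if sg else abs(d)
            j=d.argmax(1); e=o[j]; st=d[np.arange(40),j]; ok=(st>0.3*np.median(st))&(abs(e-np.median(e))<2)
            rows+=[(k,P[i],u[i]+v[i]*e[i],v[i],float(px[i,0])) for i in np.where(ok)[0]]
        PP=np.array([r[1] for r in rows]);M=np.array([r[2] for r in rows]);V=np.array([r[3] for r in rows])
        f=lambda y:((proj(s,c2w(PP,y))-M)*V).sum(1)
        r=least_squares(f,x,loss='soft_l1',x_scale=[.01,.01,1]); x=r.x; w=max(3,w/1.6)
    e=f(x); print('fit',x.round(4))
    for k in use:
        m=[i for i,q in enumerate(rows) if q[0]==k]
        if m: print('  ',k,len(m),'res mm',(np.median(e[m])/rows[m[0]][4]).round(2))
    return x
E
python3 - <<'E'
from fit import *
import pickle
s=pickle.load(open('wc.pkl','rb'))
x=fit(s,[.590,-.156,-7.95],['armrest','railin','rrail','trim','bayR','bayL','cheekR','cheekL'])
im=cv2.resize(s['image'],(1024,768))
for k,(a,b,_,_) in F.items():
    u=(proj(s,c2w([a,b],x))+.5)*2-.5; cv2.line(im,*[tuple(int(v) for v in q) for q in u.round()],(0,0,255),1)
cv2.imwrite('pics/fit.png',im[80:620,180:980])
t=snap('top'); fit(t,x,['armrest','trim','cheekR','cheekL','bayR'],5)
t=snap('scene'); fit(t,x,['armrest','trim','cheekR','cheekL','bayR'],5)
E
```

```text
fit [ 0.5889 -0.1571 -7.92  ]
   armrest 40 res mm 0.28
   railin 40 res mm -0.65
   rrail 40 res mm -0.02
   trim 40 res mm 0.76
   bayR 30 res mm -0.01
   bayL 40 res mm 0.0
   cheekR 38 res mm -0.59
   cheekL 40 res mm 0.63
fit [ 0.5908 -0.1585 -8.4814]
   armrest 40 res mm -0.02
   trim 35 res mm -0.76
   cheekR 14 res mm -0.9
   cheekL 33 res mm -0.21
   bayR 37 res mm 0.61
fit [ 0.5901 -0.1575 -5.9901]
   armrest 40 res mm -0.94
   trim 40 res mm 0.62
   cheekR 40 res mm -0.08
   cheekL 36 res mm -1.1
   bayR 40 res mm 0.42
```

View pics/fit.png

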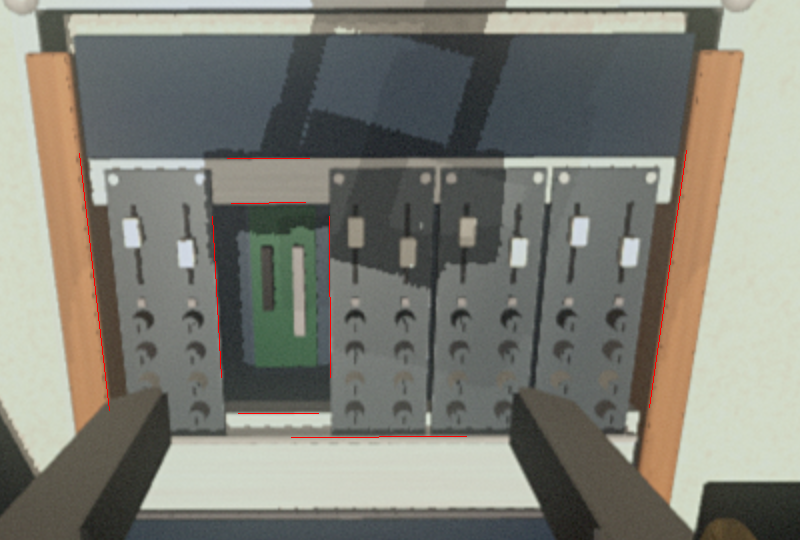

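The fitted lines lie on the armrest step, rail edges, bay sides and trim edge, with residuals under 0.8 mm. The console is at (0.589, −0.157), yaw −7.9°, with the open bay at y = −70. Next I hover over the grey panel.

```bash
python3 -c "
from h import *
go([0.469,0.294,0.20],Rt(-24.2))"
```

```text
t 3.85 shift [125.1 455.7 162.6] rot [ 0.06  0.15 16.2 ] rows>= 10.0
```

```bash
python3 -m inch '[125,456,162,0,0,16.2,-1,125,456,162,0,0,16.2,-1,125,456,162,0,0,16.2,-1,125,456,162,0,0,16.2,-1,125,456,162,0,0,16.2,-1,125,456,162,0,0,16.2,-1,125,456,162,0,0,16.2,-1,125,456,162,0,0,16.2,-1]'; python3 -c "
from h import *
go([0.469,0.294,0.20],Rt(-24.2))"
```

```text
clock: 4.65
tool_pos: [0.4807, 0.2009, 0.2332]
orientation: [0.002, 0.209, 0.978, 0.001]
wrist_force: [0.7, -0.5, -1.0]
width: 0.999
t 4.65 shift [48.9 80.1 33.2] rot [0.11 0.18 0.02] rows>= 2.0
```

```bash
python3 -m inch '[49,80,33,0,0,0,-1,49,80,33,0,0,0,-1,49,80,33,0,0,0,-1,49,80,33,0,0,0,-1]'
python3 - <<'E'
from h import *
s=snap("wrist"); p,r,o=tool(); print(p,o['clock'])
vv,uu=np.mgrid[0:384,0:512]; W=world(s,np.c_[uu.ravel(),vv.ravel()],s['depth'].ravel()).reshape(384,512,3)
m=(W[...,2]>.031)&(W[...,2]<.043)&(np.hypot(W[...,0]-.469,W[...,1]-.294)<.065)
h=W[m]; hr=cv2.minAreaRect(h[:,:2].astype(np.float32)); f=cv2.fitLine(h[:,:2].astype(np.float32),cv2.DIST_HUBER,0,.01,.01).ravel()
print('bar',len(h),np.median(h[:,2]).round(4),np.array(hr[0]).round(4),np.array(hr[1]).round(4),hr[2],'yaw',np.degrees(np.arctan2(f[1],f[0]))%180-180)
for t in("panel_handle","panel_front","panel_rear"):
    for q in robot.spot_point("wrist",t)[:2]: print(t,round(q['conf'],2),np.round(q['at'],1),at_z(s,q['at'],0.033 if 'h' in t else 0.0).round(4))
for q in robot.outline_of("wrist","panel")[:1]:
    b=cv2.boxPoints(cv2.minAreaRect(np.argwhere(q['mask'])[:,::-1].astype(np.float32)));print(q['bbox'],np.array([at_z(s,c,.004)[:2] for c in b]).round(4).tolist())
cv2.imwrite('pics/wp.png',s['image'])
go([hr[0][0],hr[0][1],0.0145],Rt(np.degrees(np.arctan2(f[1],f[0]))))
E
```

```text
clock: 5.05
tool_pos: [0.4682, 0.2947, 0.1999]
orientation: [0.001, 0.208, 0.978, 0.0]
wrist_force: [-0.1, 0.0, -0.5]
width: 0.998
[0.46876044 0.29388274 0.20038415] 5.1
bar 853 0.0367 [0.4675 0.2955] [0.0099 0.0894] 65.64506530761719 yaw -24.89035
panel_handle 0.93 [260.6 177.9] [0.4713 0.2947 0.033 ]
panel_front 0.94 [262.2  72.9] [0.3787 0.3379 0.    ]
panel_rear 0.76 [258.5 253.3] [0.5637 0.2507 0.    ]
[225.2, 72.9, 294.8, 251.1] [[0.3643, 0.3076], [0.3907, 0.3666], [0.5746, 0.2907], [0.5436, 0.2214]]
t 5.3 shift [  3.4   1.  186.3] rot [0.15 0.21 0.62] rows>= 3.7
```

View pics/wp.png

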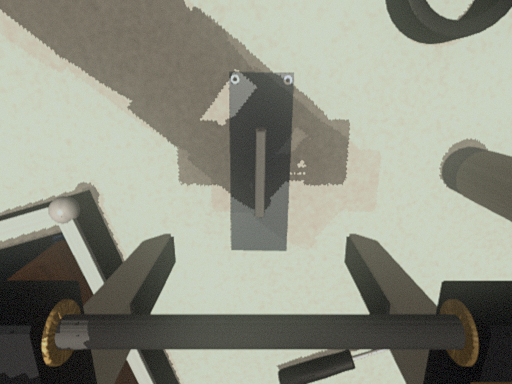

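The crop confirms the grey plate: bare-rimmed holes at (235,79) and (288,79) on the robot side, bar centre at (260,173), measured 89×10 mm. Descending to grasp.

```bash
python3 -m inch '[1,0.5,50,0,0,0.3,-1,2,0.5,95,0,0,0.3,-1,2,0.5,130,0,0,0.3,-1,2,0.5,160,0,0,0.3,-1,2,0.5,178,0,0,0.3,-1,2,0.5,186,0,0,0.3,-1,2,0.5,186,0,0,0.3,-1,2,0.5,186,0,0,0.3,-1]'; python3 -m inch '[0,0,0,0,0,0,1,0,0,0,0,0,0,1,0,0,0,0,0,0,1,0,0,0,0,0,0,1,0,0,0,0,0,0,1,0,0,0,0,0,0,1,0,0,0,0,0,0,1,0,0,0,0,0,0,1]' 45
```

```text
clock: 6.1
tool_pos: [0.4693, 0.2945, 0.0159]
orientation: [0.003, 0.213, 0.977, 0.001]
wrist_force: [0.4, -0.1, 0.6]
width: 0.999
clock: 6.9
tool_pos: [0.4693, 0.2945, 0.0159]
orientation: [0.003, 0.213, 0.977, 0.001]
wrist_force: [-0.1, 0.5, -0.1]
width: 0.363
```

```bash
python3 -m inch '[0,0,0,0,0,0,1,0,0,0,0,0,0,1,0,0,0,0,0,0,1,0,0,0,0,0,0,1,0,0,0,0,0,0,1,0,0,0,0,0,0,1]' 45; python3 -m inch '[0,0,-20,0,0,0,1,0,0,-60,0,0,0,1,0,0,-110,0,0,0,1,0,0,-160,0,0,0,1,0,0,-200,0,0,0,1,0,0,-200,0,0,0,1,0,0,-200,0,0,0,1]'
python3 - <<'E'
from h import *
s=snap("wrist"); cv2.imwrite('pics/hold.png',s['image'])
p,r,o=tool(); print(p,o['width'],o['wrist_force'])
vv,uu=np.mgrid[0:384,0:512]; W=world(s,np.c_[uu.ravel(),vv.ravel()],s['depth'].ravel()); T=r.inv().apply(W-p)*1000
ok=s['depth'].ravel()>0
# plate points in tool frame: TCP 14-ish above underside -> plate top at tool z ~ +10
m=ok&(abs(T[:,1])<30)&(abs(T[:,0])<97)&(T[:,2]>0)&(T[:,2]<25)
A=np.c_[T[m,0],T[m,1],np.ones(m.sum())]; z=T[m,2]; k=np.linalg.lstsq(A,z,rcond=None)[0]
for _ in range(5):
    g=abs(A@k-z)<2; k=np.linalg.lstsq(A[g],z[g],rcond=None)[0]
print('plate z=a x+b y+c',k.round(4),g.sum(),'pitch deg',np.degrees(np.arctan(k[0])).round(2),'roll',np.degrees(np.arctan(k[1])).round(2), 'x range',np.percentile(T[m][g][:,0],[0.5,99.5]).round(1),'y range',np.percentile(T[m][g][:,1],[.5,99.5]).round(1))
for q in robot.outline_of("wrist","panel")[:1]: print(q['bbox'],q['conf'])
for t in("panel_front","panel_rear"):
    for q in robot.spot_point("wrist",t)[:1]: print(t,round(q['conf'],2),np.round(q['at'],1))
E
```

```text
clock: 7.5
tool_pos: [0.4693, 0.2945, 0.0158]
orientation: [0.003, 0.213, 0.977, 0.001]
wrist_force: [0.2, 0.4, 0.5]
width: 0.102
clock: 8.2
tool_pos: [0.468, 0.2941, 0.2157]
orientation: [0.003, 0.213, 0.977, 0.001]
wrist_force: [-0.0, 0.2, -2.6]
width: 0.101
[0.4674837  0.29387972 0.21451394] 0.09934087753740586 [ 0.393518    0.14527634 -2.83221885]
plate z=a x+b y+c [-4.20000e-03  1.10000e-03  1.16325e+01] 19646 pitch deg -0.24 roll 0.06 x range [-94.8  96.6] y range [-29.8  29.7]
[187.9, 52.6, 326.6, 376.2] 0.68
panel_front 0.97 [263.   52.2]
panel_rear 0.79 [260.8 374.1]
```

View pics/hold.png

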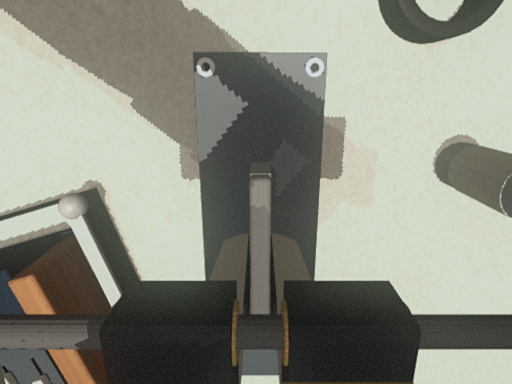

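The panel is held level (pitch −0.2°), with its front edge at row 52 and far edge at about row 375. I now work out the panel-to-tool offset and the pre-insertion pose.

```bash
cat > plan.py <<'E'
from h import *
import json
X=[.5889,-.1571,-7.92]
def target(xc,zc,pitch,off,yaw_off=0,yb=-70):
    """tool pose so that panel underside centre sits at console (xc mm, bay y, zc mm), far end down by pitch deg"""
    y=np.radians(X[2]); R=Rt(X[2]+yaw_off,pitch)
    C=np.array([X[0]+(np.cos(y)*xc-np.sin(y)*yb)/1000, X[1]+(np.sin(y)*xc+np.cos(y)*yb)/1000, zc/1000])
    return C-R.apply(np.array(off)/1000), R   # off: panel origin in tool frame, mm
def panel(off):
    p,r,o=tool(); y=np.radians(X[2]); M=np.array([[np.cos(y),np.sin(y),0],[-np.sin(y),np.cos(y),0],[0,0,1]])
    for n,d in(('rear',-100),('front',100)):
        w=p+r.apply((np.array(off)+[d,0,0])/1000); print(n,(M@(w-[X[0],X[1],0])*1000).round(1),end=' ')
    print('t',round(o['clock'],2),'F',np.round(o['wrist_force'],1),'w',round(o['width'],3))
E
python3 - <<'E'
from plan import *
s=snap('wrist'); p,r,o=tool()
def on_tool_z(uv,z):
    c=-s['R'].T@s['t']; d=world(s,uv,1.0)[0]-c; c=r.inv().apply(c-p)*1000; d=r.inv().apply(d); return c+d*(z-c[2])/d[2]
g=cv2.cvtColor(s['image'],cv2.COLOR_BGR2GRAY)
for nm,uv,z in(('front edge top',(260,52.3),11.8),('cornerL',(193.5,53),11.8),('cornerR',(327,53),11.8),('rear bottom',(260.8,376),15.8),('rear top',(260.8,374.1),11.8),
   ('holeL',(206,67.5),11.8),('holeR',(315,67.5),11.8)): print(nm,on_tool_z(uv,z).round(1))
P,R=target(-25,160,5,[0,0,15.8]); go(P,R); print(P)
E
```

```text
front edge top [100.9   0.3  11.8]
cornerL [100.7 -32.2  11.8]
cornerR [100.6  32.9  11.8]
rear bottom [-101.5    0.6   15.8]
rear top [-95.8   0.6  11.8]
holeL [ 94.  -26.4  11.8]
holeR [94.  27.4 11.8]
t 8.45 shift [-295.4 -433.5   38.7] rot [  0.79   5.14 -16.66] rows>= 10.5
[ 0.55585707 -0.22317729  0.17573988]
```

```bash
python3 -m inch '[-295,-433,9,0.8,5.1,-16.7,1,-295,-433,9,0.8,5.1,-16.7,1,-295,-433,9,0.8,5.1,-16.7,1,-295,-433,9,0.8,5.1,-16.7,1,-295,-433,9,0.8,5.1,-16.7,1,-295,-433,9,0.8,5.1,-16.7,1,-295,-433,9,0.8,5.1,-16.7,1,-295,-433,9,0.8,5.1,-16.7,1]'; python3 -c "
from plan import *
go(*target(-25,160,5,[.5,.3,15.8]))"
```

```text
clock: 9.25
tool_pos: [0.5327, -0.0896, 0.2074]
orientation: [-0.044, 0.069, 0.997, 0.003]
wrist_force: [0.9, 0.0, -1.5]
width: 0.103
t 9.25 shift [ -44.4 -129.4   27.9] rot [-0.   -0.02  0.03] rows>= 2.8
```

```bash
python3 -m inch '[-44,-129,28,0,0,0,1,-44,-129,28,0,0,0,1,-44,-129,28,0,0,0,1,-44,-129,28,0,0,0,1,-44,-129,28,0,0,0,1]'
python3 - <<'E'
from plan import *
off=[.5,.3,15.8]; panel(off)
go(*target(-25,114,5,off))
s=snap('wrist'); cv2.imwrite('pics/pre.png',s['image']); s=snap('scene'); cv2.imwrite('pics/pres.png',cv2.resize(s['image'][160:320,40:260],(770,560),interpolation=cv2.INTER_CUBIC))
E
```

```text
clock: 9.75
tool_pos: [0.5555, -0.2234, 0.1743]
orientation: [-0.045, 0.069, 0.997, 0.004]
wrist_force: [0.4, 1.4, -1.9]
width: 0.099
rear [ 73.7 -70.1 149.6] front [-125.5  -69.9  167.5] t 9.75 F [ 0.4  1.4 -1.9] w 0.099
t 9.75 shift [-4.8 -0.1 44.3] rot [ 0.06 -0.14 -0.05] rows>= 0.9
```

View pics/pre.png

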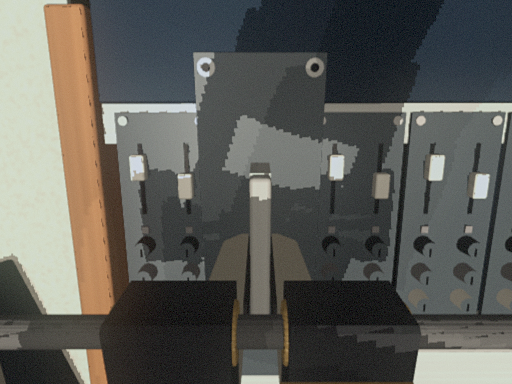

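```bash
python3 -m inch '[-4.8,0,30,0,0,0,1,-4.8,0,40,0,0,0,1,-4.8,0,47.6,0,0,0,1,-4.8,0,47.6,0,0,0,1,-4.8,0,47.6,0,0,0,1]'
python3 - <<'E'
from plan import *
off=[.5,.3,15.8]; panel(off)
go(*target(-2,110.7,5,off))
s=snap('wrist'); p,r,o=tool()
vv,uu=np.mgrid[0:384,0:512]; T=r.inv().apply(world(s,np.c_[uu.ravel(),vv.ravel()],s['depth'].ravel())-p)*1000
m=(s['depth'].ravel()>0)&(abs(T[:,1])<30)&(T[:,0]>-20)&(T[:,0]<97)&(abs(T[:,2]-11.8)<5)
print('plate in tool: pitch',np.degrees(np.arctan(np.polyfit(T[m,0],T[m,2],1)[0])).round(2),'z',np.median(T[m,2]).round(1))
E
```

```text
clock: 10.35
tool_pos: [0.5568, -0.2222, 0.1283]
orientation: [-0.044, 0.068, 0.997, 0.003]
wrist_force: [0.4, -0.3, -1.6]
width: 0.106
rear [ 74.9 -68.4 103.9] front [-124.3  -68.7  121.3] t 10.35 F [ 0.4 -0.3 -1.6] w 0.106
t 10.35 shift [-22.8  -1.5  -0.1] rot [ 0.   -0.01  0.08] rows>= 0.5
plate in tool: pitch -0.33 z 12.7
```

```bash
python3 -m inch '[-4,-1.5,0.8,0,0,0,1,-8,-1.5,0.5,0,0,0,1,-12,-1.5,0.3,0,0,0,1,-16,-1.5,0,0,0,0,1,-20,-1.5,0,0,0,0,1,-23,-1.5,0,0,0,0,1,-23,-1.5,0,0,0,0,1]'
python3 - <<'E'
from plan import *
off=[.5,.3,15.8]; panel(off)
go(*target(-2,102.5,1,off)); go(*target(-2,100,0,off))
s=snap('scene'); cv2.imwrite('pics/in.png',cv2.resize(s['image'][160:320,40:260],(770,560),interpolation=cv2.INTER_CUBIC))
E
```

```text
clock: 11.1
tool_pos: [0.5797, -0.2269, 0.1263]
orientation: [-0.043, 0.068, 0.997, 0.003]
wrist_force: [0.3, 0.5, -1.9]
width: 0.102
rear [ 98.3 -70.  101.9] front [-101.   -70.3  119.3] t 11.1 F [ 0.3  0.5 -1.9] w 0.102
t 11.1 shift [1.  0.1 8.1] rot [ 0.   -3.99  0.09] rows>= 0.5
t 11.1 shift [ 1.1  0.1 10.6] rot [ 0.   -4.99  0.09] rows>= 0.6
```

View pics/in.png

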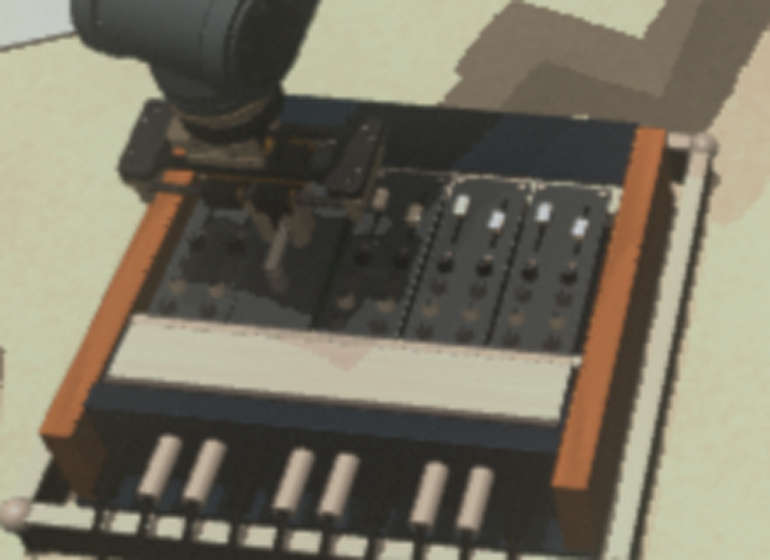

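The panel's far edge is about 12 mm past the strip's underside edge, and the trim lies flat. Next I lower the near end.

```bash
python3 -m inch '[0,0,2,0,-1,0,1,0,0,4,0,-2,0,1,0,0,6,0,-3,0,1,0.2,0,8,0,-4,0,1,0.3,0,9.3,0,-4.6,0,1,0.5,0,10.6,0,-5.1,0,1,0.5,0,10.6,0,-5.1,0,1,0.5,0,10.6,0,-5.1,0,1]'; python3 -c "
from plan import *
off=[.5,.3,15.8]; panel(off)
go(*target(-1,100,0,off))"
```

```text
clock: 11.95
tool_pos: [0.5781, -0.2267, 0.1159]
orientation: [0.001, 0.068, 0.998, -0.0]
wrist_force: [-0.3, -0.9, -2.0]
width: 0.102
rear [ 98.4 -70.  100.2] front [-101.6  -70.3   99.9] t 11.95 F [-0.3 -0.9 -2. ] w 0.102
t 11.95 shift [-0.6  0.1  0.1] rot [0.   0.1  0.08] rows>= 0.0
```

Near contact but not yet loaded. Pressing down gradually.

```bash
python3 -m inch '[0,0,1,0,0,0,1,0,0,1,0,0,0,1]'; python3 -m inch '[0,0,1.5,0,0,0,1,0,0,1.5,0,0,0,1,0,0,1.5,0,0,0,1]' ;python3 -c "
from plan import *
off=[.5,.3,15.8]; panel(off); print(robot.get_obs()['moment'])"
```

```text
clock: 12.15
tool_pos: [0.5781, -0.2267, 0.1158]
orientation: [0.001, 0.068, 0.998, -0.0]
wrist_force: [-4.8, 0.9, 7.5]
width: 0.102
clock: 12.45
tool_pos: [0.5781, -0.2267, 0.1158]
orientation: [0.001, 0.068, 0.998, -0.0]
wrist_force: [-6.8, 1.6, 13.2]
width: 0.101
rear [ 98.5 -70.  100.2] front [-101.5  -70.3   99.8] t 12.45 F [-6.8  1.6 13.2] w 0.101
[0.46675545 1.14019056 0.01490508]
```

```bash
python3 -m inch '[0.5,0,1.0,0,0,0,1,0.5,0,1.0,0,0,0,1,0.5,0,1.0,0,0,0,1]' ;python3 -c "
from plan import *
off=[.5,.3,15.8]; panel(off); print(robot.get_obs()['moment'])"; python3 -m inch '[0.5,0,1.0,0,0,0,1,0.5,0,1.0,0,0,0,1,0.5,0,1.0,0,0,0,1]' ;python3 -c "
from plan import *
off=[.5,.3,15.8]; panel(off); print(robot.get_obs()['moment'])"
```

```text
clock: 12.75
tool_pos: [0.5781, -0.2268, 0.1158]
orientation: [0.001, 0.068, 0.998, -0.0]
wrist_force: [-2.6, 1.4, 7.4]
width: 0.103
rear [ 98.5 -70.  100.3] front [-101.5  -70.4   99.7] t 12.75 F [-2.6  1.4  7.4] w 0.103
[ 0.37636477  0.44779402 -0.02193427]
clock: 13.05
tool_pos: [0.5781, -0.2267, 0.1158]
orientation: [0.002, 0.068, 0.998, -0.001]
wrist_force: [-2.7, 1.6, 7.1]
width: 0.099
rear [ 98.5 -70.  100.4] front [-101.5  -70.4   99.6] t 13.05 F [-2.7  1.6  7.1] w 0.099
[0.27470827 0.3981441  0.0016732 ]
```

```bash
python3 -m inch '[0.6,0,1.3,0,0,0,1,0.6,0,1.3,0,0,0,1,0.6,0,1.3,0,0,0,1,0.6,0,1.3,0,0,0,1]' ;python3 - <<'E'
from plan import *
from fit import c2w
off=[.5,.3,15.8]; panel(off); o=robot.get_obs(); F=o['wrist_force']; M=o['moment']; print(M,'press centre x (lever .19) mm',((-.19*F[0]-M[1])/F[2]*1000).round(1))
s=snap('wrist'); cv2.imwrite('pics/end.png',s['image']); p,r,_=tool()
vv,uu=np.mgrid[0:384,0:512]; W=world(s,np.c_[uu.ravel(),vv.ravel()],s['depth'].ravel())
y=np.radians(X[2]); D=(W[:,:2]-X[:2])*1000; x_=D[:,0]*np.cos(y)+D[:,1]*np.sin(y); y_=-D[:,0]*np.sin(y)+D[:,1]*np.cos(y); z=W[:,2]*1000
def md(a,b,c,d): m=(x_>a)&(x_<b)&(y_>c)&(y_<d)&(z>80)&(z<125); return np.median(z[m]).round(2),m.sum()
print('panel top front',md(-92,-70,-95,-45),'next strip front',md(-92,-80,-30,30),'panel mid',md(-60,-45,-95,-78))
t=snap('top'); W=world(t,np.c_[uu.ravel(),vv.ravel()],t['depth'].ravel()); D=(W[:,:2]-X[:2])*1000; x_=D[:,0]*np.cos(y)+D[:,1]*np.sin(y); y_=-D[:,0]*np.sin(y)+D[:,1]*np.cos(y); z=W[:,2]*1000
print('trim z front/back rows',md(88,100,-150,150),md(118,132,-150,150),'clock',robot.get_obs()['clock'])
E
```

```text
clock: 13.45
tool_pos: [0.5782, -0.2268, 0.1158]
orientation: [0.003, 0.068, 0.998, -0.001]
wrist_force: [-2.9, 1.7, 9.6]
width: 0.106
rear [ 98.6 -70.  100.6] front [-101.4  -70.4   99.5] t 13.45 F [-2.9  1.7  9.6] w 0.106
[0.41292508 0.50135409 0.02693269] press centre x (lever .19) mm 4.4
panel top front (np.float64(103.07), np.int64(4416)) next strip front (np.float64(103.07), np.int64(2971)) panel mid (np.float64(103.02), np.int64(882))
trim z front/back rows (np.float64(112.84), np.int64(292)) (np.float64(112.61), np.int64(344)) clock 13.55
```

View pics/end.png

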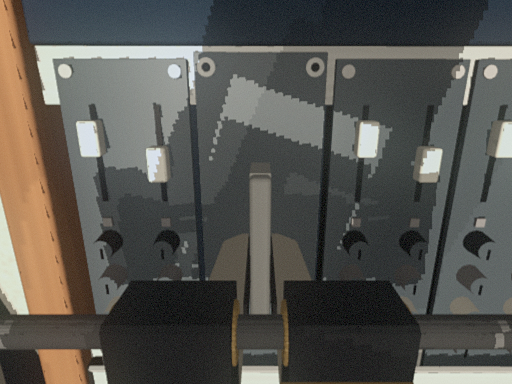

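```bash
python3 -c "
from plan import *
panel([.5,.3,15.8]); print(robot.close_job()); panel([.5,.3,15.8])"
```

```text
rear [ 98.6 -70.  100.5] front [-101.4  -70.4   99.4] t 13.55 F [-3.5  1.5  9.5] w 0.105
the job is handed in; nothing more can be done
None
the job is handed in; nothing more can be done
```

I gripped the grey blank panel by its handle (the purple look-alike was left alone) and slid its far edge under the trim with a 5° tilt. I then lowered the near end and handed the job in at 13.6 s, still gripping and pressing; no verdict is reported.

Last checks before handing in:
- **Position:** the far edge is at console x ≈ 98.6 mm, about 12 mm past the trim's front underside edge. The panel sits within 0.5 mm of the middle of the open bay.
- **Height:** the tool pose puts the ends 100.5 mm (far) and 99.4 mm (near) above the table, against rails at 100 mm. The wrist camera shows the panel level with its neighbouring strip at 103.1 mm.
- **Trim:** its front and back heights are 112.8 and 112.6 mm, so it is down.
- **Force:** the wrist reads 9.5 N upward, or about 11 N on the rails with the panel's weight. I estimate the load is centred within about 10 mm of the handle, so both rails should carry it, but I had no direct reading for each rail.

**Small disagreements:**
- The tool drifted about 0.3° in pitch while pressing; the panel did not visibly follow.
- The last picture suggests the panel may be 1–2 mm nearer the front than the tool pose says, still well inside the limits.
- A horizontal force of about 3 N remained.
- The tape, screwdriver and spray can were never approached, but I did not measure them again at the end.

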